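# Swap counting slides at the label reader

## Robot

A 6-joint arm with a two-finger parallel gripper is mounted at the origin on the work surface. World frame = base frame: x ahead of the robot, y to its left, z up, the work surface at z = 0. Lengths are in m, angles in rad, forces in N, time in s.
With the tool pointing down it reaches from about 0.35 to 0.775 m from the base axis. Payload 7.3 kg.
Tool frame: the origin (TCP) lies at the very end of the fingers, on their centre line; the grasp point (between the pads) lies 19 mm behind it; z points along the fingers, y is the line along which they close (so a half turn about z gives the same grasp; the last joint's range is limited). The gripper opens to 92 mm and grips with 3 to 60 N. Pads are 19 mm wide; open, the fingers measure 130 mm over their backs; the gripper's body (75 mm by 190 mm) begins 47 mm behind the grasp point.
Start: joints at [-1.455, 0.342, 1.524, -0, 1.275, -0.146], TCP at [0.136, -0.507, 0.227] pointing down, gripper open.
Joint ranges: [-2.53, 2.53], [-0.77, 2.02], [0.04, 2.7], [-1, 4.14], [0.28, 2.66], [-3.11, 3.11]. Speed limits (rad/s): [2.57, 2.57, 3.14, 3.14, 3.14, 3.14].

## Interface

Orientations are given as [roll, pitch, yaw] about the fixed x, y, z axes, in that order (R = Rz(yaw) Ry(pitch) Rx(roll)).
In Python, from cell import * gives the robot as it stands.
- The arm moves only by the tool step_arm, never from a script. Its argument "commands" is a list of rows, each a list of 7 numbers: the opening, from 0 (shut) to 1 (fully open), then the shift along the world's x, y, z in cm, then the turn, a rotation vector about the world's x, y, z in rad. A call has 1 to 5 rows; each row is the pose to reach, as a shift and turn from the pose commanded when the call began; what a row does not reach only later rows make up. A row lasts 1/12 s, in which the tool goes at most 41.7 mm and 7.16 degrees, less where a joint would pass 70% of its speed; a pose out of reach is approached as far as the arm can. A call with a gripper value outside its range is refused whole. The fingers move at their own pace and stop on an object; "grip_force" is the grip in N (left out, the last holds). Time passes only in rows, so rows that repeat a pose let the fingers close. It gives the time, the measured TCP pose, the force, the opening and the grip force at its end, in the units of the state.
- observe(): the state, without advancing time (a new reading comes with each control period).
- read_camera(name): name is "scene" or "top" or "wrist"; returns the picture (480x640x3 uint8, red, green, blue); there is no depth.
- camera_model(name): a dict with "vfov" (degrees; the focal length in pixels is half the picture's height over the tangent of half this angle, whatever the lens; pixels are square), "cx", "cy" (the principal point, pixels), "world_to_cam" (4x4, takes a point from world to camera coordinates). Camera axes: x right, y up, looking along -z (the intrinsics and any distortion apply to the point x, -y, -z); pixel columns grow to the right and rows downward; lengths in m; the calibration is good to about 2 mm. A picture is of the moment at which its call begins: read the wrist's pose just before it. camera_model takes no time and is no camera call; for the wrist camera it gives the pose at the moment of the call.
- hand_in(): hands the job in; it is judged then, once.
The state is a dict: "time": time; "qpos": joint angles; "qvel": joint speeds; "joint_efforts": joint torques, N m; "tool_pos": TCP position; "tool_rot": TCP orientation; "contact_force": force on the tool from outside, world axes, zero at the start; "torque": the same for the moment, N m; "opening": finger opening in m; "grip_force": force on a finger pad.
Only numpy, scipy, OpenCV 4.12 (cv2) and the standard library are available. Lean on these libraries where they do the work, as an engineer would, in place of code of your own. Each camera call takes 0.05 s, during which the arm holds its last target. There are 200 camera calls.

## Task

Two thick glass slides lie on black rests; the end with the small corner notch is the frosted label end. First set the used slide, the one lying label down, into the pocket of the blue drying tray, still label down, with its notched end at the orange-marked end, and let go of it. Then pick up the other slide, which lies label up, and finish while holding it still and level, label up, about 10 cm above the bench with its notched end over the centre of the reader's black ring and pointing towards the reader's stand; leave the bottle, beaker and tube rack alone.

Things in the scene. Friction and masses are not known exactly. Their poses are not given: they have to be found in the camera images.
- used_slide_center (a point): Used slide, lying label DOWN (printed code underneath): its centre, half-way up its 6 mm thickness. x: along the slide towards the notched frosted end; z: up as it lies. Seen from above with the notched end pointing away, the notch is the left corner (+x, +y). Loose on one rest, within 9 degrees of it, sides overhanging it by 6 mm; grasp across its 30 mm width near the middle.
- used_slide_label (a point): Used slide: centre of its frosted label end, 25 mm from the slide's centre along +x; same axes.
- next_slide_center (a point): Slide to read, lying label UP (dark code bars on top of its frosted end): its centre, half-way up its 6 mm thickness. x: along the slide towards the notched frosted end; z: up, out of the label face. Seen from above with the notched end pointing away, the notch is the right corner (+x, -y). Lies on the other rest in the same way; grasp across its 30 mm width near the middle.
- next_slide_label (a point): Slide to read: centre of its frosted label end, 25 mm from the slide's centre along +x; same axes.
- used_slide: The used slide: glass, 76 x 30 x 6 mm, 30 to 47 g, blue-green in the middle with a white ground band at BOTH ends; only the end with a 8 mm square notch in one corner is the frosted label end. Origin: centre of its underside as it lies; axes as for its centre.
- next_slide: The slide to read: same glass, size and white bands as the used slide, notch mirrored as seen from above. Origin: centre of its underside as it lies; axes as for its centre.
- rest_a: One of two fixed black rests, at any yaw: a 104 x 76 mm plate, 1.5 mm thick, with a ridge 56 x 18 mm along its middle, top 16 mm above the bench; a slide lies along the ridge, so there are 14.5 mm of free space under the slide's long edges. Origin: centre of its underside on the bench; x along its length.
- rest_b: The other rest, the same. Which slide lies nearer the robot changes.
- tray_pocket (a point): Fixed blue drying tray: centre of the pocket's floor, a 20 mm wide ridge 16 mm above the bench. x: along the pocket to the orange-marked end wall. Pocket 86 x 40 mm; end walls and four corner cheeks (10 mm along x, 4 mm thick) rise 7 mm over the floor. Sides between cheeks, 66 mm, are open for the fingers down to the 114 x 80 mm base plate, 11 mm below the floor.
- reader_ring (a point): Centre of the black ring (40 mm across, red dot inside) on the fixed label reader's white plate, 4 mm above the bench. x: level, from the ring to the reader's stand. The stand's black foot (radius 42 mm) is centred 155 mm away along +x; its grey head, 62 mm wide, top at 190 mm, reaches back to 120 mm from the ring. Nothing stands over the ring.
- reader: The label reader as a whole. Origin: under the ring, on the bench; axes as for the ring.
- bottle_mid (a point): Bystander: loose amber reagent bottle, 44 mm across, 105 mm tall; point on its axis 50 mm above its foot.
- beaker_mid (a point): Bystander: loose clear beaker, 52 mm across, 70 mm tall; point on its axis half-way up.
- rack_mid (a point): Bystander: loose orange tube rack with caps, 120 x 85 mm, 57 mm tall; point at its centre 22.5 mm up; x along its 120 mm length.
Mind the look-alikes: they are no part of the job. Of the things that look like the part that bears tray_pocket, the middle-sized one is meant.

How it is judged:
On the way, in this order (a step that is already met when the one before it is completed fails the run):
1. the used slide lies in the tray's pocket, label down, notched end at the orange end, let go (x of used_slide_center in the frame of tray_pocket between -0.008 and 0.008 m and y of used_slide_center in the frame of tray_pocket between -0.008 and 0.008 m and z of used_slide_center in the frame of tray_pocket between 0 and 0.0055 m and x of used_slide_label in the frame of tray_pocket above 0.015 m and angle between used_slide_center's own z axis and vertical below 0.1 rad and contact force between used_slide and the fingers below 0.1 N), for 0.3 s.
2. the other slide is held level, label up, over the reader's ring (horizontal distance between next_slide_label and reader_ring below 0.02 m and z of next_slide_label in the frame of reader_ring between 0.06 and 0.14 m and angle between next_slide_center's own z axis and vertical below 0.26 rad and angle between the x axis of next_slide_center and the x axis of reader_ring, either way round below 0.5 rad and x of next_slide_center in the frame of reader_ring below 0 m and contact force between next_slide and the fingers above 1 N and contact force between next_slide and reader below 0.1 N), for 0.2 s.
At the end, for the whole second after the job is handed in: Used slide flat in the pocket within 8 mm, label down, notched end at the orange end, let go. Other slide gripped and still, label up within 15 deg of level, frosted end within 20 mm of the ring centre seen from above, 6-14 cm over it, pointing to the stand within 28 deg, not touching the reader (all of step 1 and all of step 2 and linear speed of next_slide below 0.03 m/s and angular speed of next_slide below 0.3 rad/s); the arm keeps its last pose, push and grip.
It fails at once if the reagent bottle is moved by more than 30 mm or tipped (distance of bottle_mid from where it was at the start of the episode above 0.03 m or angle between bottle_mid's own z axis and vertical above 0.5 rad).
It fails at once if the beaker is moved by more than 30 mm or tipped (distance of beaker_mid from where it was at the start of the episode above 0.03 m or angle between beaker_mid's own z axis and vertical above 0.5 rad).
It fails at once if the tube rack is moved by more than 30 mm or tipped (distance of rack_mid from where it was at the start of the episode above 0.03 m or angle between rack_mid's own z axis and vertical above 0.5 rad).
It also fails if it takes over 64 s, if anything falls off the work surface, if the arm or the gripper's body presses on something with over 40 N, if the wrist force passes 120 N, or if a joint passes its speed limit or range.

## Working session

There is one attempt and no reset: what is moved stays moved. The work goes in short steps, Python scripts to look and compute and a tool call to move; the robot and the scene stay as the last step left them, time stands still between calls to the robot, and variables do not carry over. Pictures are saved under pics/ and viewed, at most 10 in all, crops included, and the job is handed in when it is done.

Besides the shell and the picture viewer there is one more tool, called after "Request:" by a JSON object that holds its "api" and its "payload". step_arm: Moves the arm, as the interface text tells. Its arguments: {"type":"object","properties":{"commands":{"type":"array"},"grip_force":{"type":"number"}},"required":["commands"]}

```bash
mkdir -p pics; ls
python3 - <<'E'
from cell import *
import cv2
s=observe();print({k:s[k] for k in('time','tool_pos','tool_rot','opening')})
for n in("top","scene"):
    im=read_camera(n);cv2.imwrite(f"pics/{n}0.png",im[:,:,::-1]);m=camera_model(n);print(n,m)
E
```

```text
pics
{'time': 0.0, 'tool_pos': array([ 0.13583991, -0.50671371,  0.2260372 ]), 'tool_rot': array([-3.14006663e+00, -1.90861463e-04,  2.61835591e-01]), 'opening': 0.09185053729223272}
top {'vfov': 51.14779808164931, 'cx': 323.8926496404818, 'cy': 237.12854674845235, 'world_to_cam': array([[ 0.02251029, -0.99974019, -0.00358323, -0.10190159],
       [ 0.99483101,  0.02204448,  0.09912263, -0.53821267],
       [-0.09901788, -0.00579599,  0.99506877, -1.04718451],
       [ 0.        ,  0.        ,  0.        ,  1.        ]])}
scene {'vfov': 51.672879308269, 'cx': 318.1935731071299, 'cy': 230.53263414953048, 'world_to_cam': array([[-0.07970925,  0.99679965, -0.00607465,  0.12620048],
       [-0.7549022 , -0.0563839 ,  0.65340916,  0.34433339],
       [ 0.6509755 ,  0.05666852,  0.75698056, -1.42616068],
       [ 0.        ,  0.        ,  0.        ,  1.        ]])}
```

View pics/top0.png

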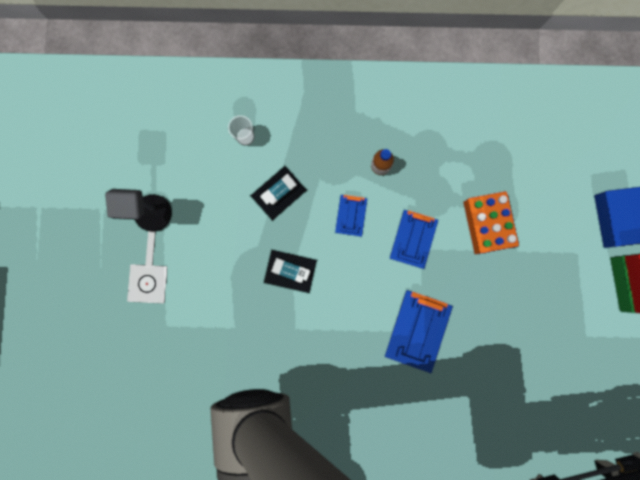

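View pics/scene0.png

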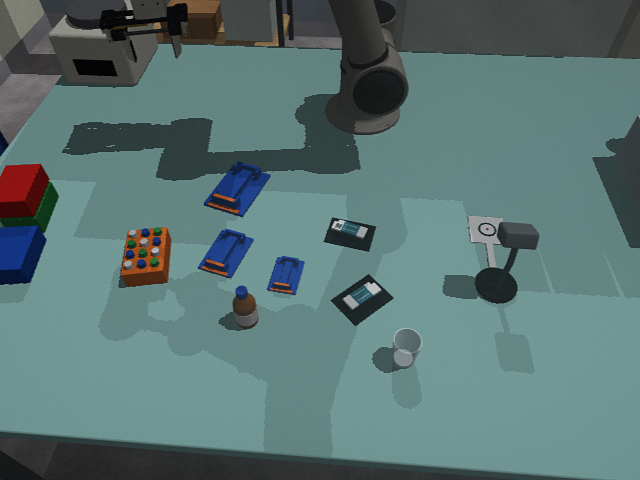

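The top view shows three blue trays, small at (351,215), middle at (415,240) and large at (420,330), so I take the middle one. There are two slides, at (279,190) and (291,271), and the ring is at (147,284). Next is one close crop to tell the slides apart.

```bash
cat > h.py <<'E'
import numpy as np
from cell import *
def p2w(m,u,v,z):
    f=240/np.tan(np.radians(m['vfov'])/2);T=m['world_to_cam'];R=T[:3,:3]
    d=R.T@np.array([(u-m['cx'])/f,-(v-m['cy'])/f,-1]);c=-R.T@T[:3,3]
    return (c+d*(z-c[2])/d[2])[:2]
def w2p(m,P):
    f=240/np.tan(np.radians(m['vfov'])/2);T=m['world_to_cam'];q=T[:3,:3]@np.array(P)+T[:3,3]
    return np.array([m['cx']+f*q[0]/-q[2],m['cy']-f*q[1]/-q[2]])
E
python3 - <<'E'
from h import *
import cv2
im=cv2.imread('pics/top0.png')
a=cv2.resize(im[160:300,245:325],None,fx=5,fy=5,interpolation=cv2.INTER_CUBIC)[:600]
a=cv2.resize(im[162:297,240:440],None,fx=4,fy=4,interpolation=cv2.INTER_CUBIC)
cv2.imwrite('pics/c1.png',a)
m=camera_model('top')
for n,u,v,z in[('s1',279,190,.019),('s2',291,271,.019),('mid',415,240,.01),('ring',147,284,.004),('foot',153,212,.01),('bottle',383,162,.05)]:print(n,p2w(m,u,v,z))
hsv=cv2.cvtColor(im,cv2.COLOR_BGR2HSV);k=cv2.inRange(hsv,(105,150,60),(125,255,255))|cv2.inRange(hsv,(5,150,100),(18,255,255))
for c in cv2.findContours(k,0,2)[0]:
    if cv2.contourArea(c)>300:
        r=cv2.minAreaRect(c);b=np.array([p2w(m,*q,.005) for q in cv2.boxPoints(r)]);print(r[0],b.mean(0),np.linalg.norm(b[0]-b[1]),np.linalg.norm(b[1]-b[2]))
E
```

```text
s1 [0.64203399 0.01022868]
s2 [ 0.46664242 -0.02100569]
mid [ 0.54011996 -0.28769901]
ring [0.43196733 0.29152929]
foot [0.58895378 0.28527725]
bottle [ 0.70119175 -0.2119473 ]
(418.43182373046875, 331.1566467285156) [ 0.34504976 -0.29688199] 0.15070594579249982 0.10532937129919262
(413.4463806152344, 239.25518798828125) [ 0.54242282 -0.28521624] 0.1093071028520165 0.07739457721827095
(350.6999816894531, 215.5999755859375) [ 0.59139074 -0.14744762] 0.08240875421705657 0.05817419752232252
(490.6797180175781, 222.3936004638672) [ 0.58331908 -0.45381538] 0.09647640102391855 0.12373656042800549
(619.96240234375, 217.18087768554688) [ 0.60105048 -0.73645572] 0.09920604630692459 0.12301088644595322
```

View pics/c1.png

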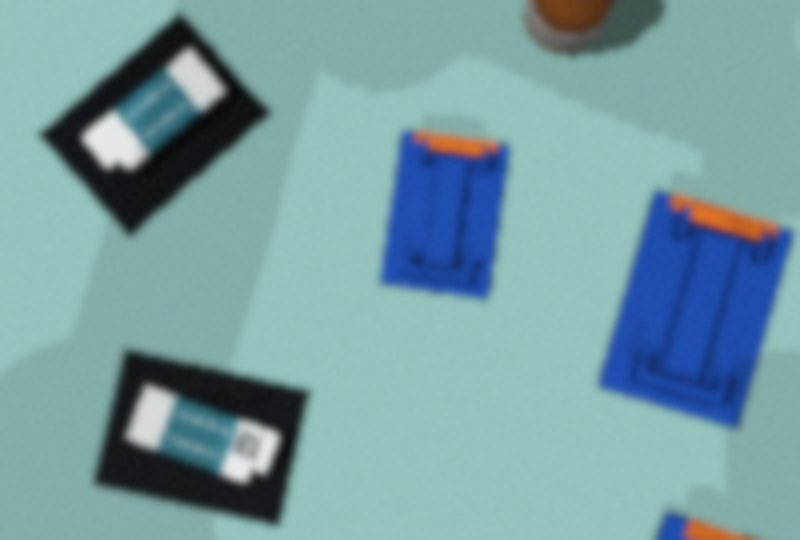

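Upper-left slide (278,189): no code bars, notch at its lower-left end, so it is the used slide. Lower slide (291,271): code at its right end, notch lower right, so it is the one to read. The middle tray measures about 109x77 mm, which fits, and its orange end points up in the picture.

Run:
```python
from h import *
import cv2
im=cv2.imread('pics/top0.png');m=camera_model('top')
S=6
def rect(x0,y0,x1,y1,mask,z):
    c=cv2.resize(im[y0:y1,x0:x1],None,fx=S,fy=S,interpolation=cv2.INTER_CUBIC);k=mask(c)
    out=[]
    for q in cv2.findContours(k,cv2.RETR_LIST,2)[0]:
        if cv2.contourArea(q)<300*S*S/2 :continue
        r=cv2.minAreaRect(q);px=cv2.boxPoints(r);px=(px+.5)/S-.5+[x0,y0]
        b=np.array([p2w(m,*p,z) for p in px]);e=[b[1]-b[0],b[2]-b[1]];L=max(e,key=np.linalg.norm)
        print('c',b.mean(0).round(4),'sz',[round(float(np.linalg.norm(x)),4) for x in e],'yaw',round(float(np.degrees(np.arctan2(L[1],L[0]))),1),'px',px.mean(0))
br=lambda c:cv2.inRange(c.max(2),70,255)
print('used');rect(252,167,304,218,br,.022)
print('next');rect(265,250,317,293,br,.022)
bl=lambda c:cv2.inRange(cv2.cvtColor(c,cv2.COLOR_BGR2HSV),(103,130,40),(125,255,255))|cv2.inRange(cv2.cvtColor(c,cv2.COLOR_BGR2HSV),(5,130,80),(20,255,255))
print('tray');rect(385,205,442,273,bl,.005)
print('ringplate');rect(122,260,172,308,lambda c:cv2.inRange(cv2.cvtColor(c,cv2.COLOR_BGR2HSV),(0,0,150),(180,40,255)),.004)
w=camera_model('wrist');T=w['world_to_cam'];print(w['vfov'],w['cx'],w['cy'],'campos',-T[:3,:3].T@T[:3,3],'look',-T[2,:3],'right',T[0,:3])
```

```text
used
c [0.603  0.0484] sz [0.0449, 0.0394] yaw 2.1 px [260.66666572 207.16666126]
c [ 0.6094 -0.0133] sz [0.0615, 0.0551] yaw -88.7 px [289.25000095 204.83333397]
c [0.6416 0.0126] sz [0.0819, 0.0363] yaw -48.5 px [277.74880981 189.9467057 ]
c [ 0.6724 -0.023 ] sz [0.0385, 0.0432] yaw -178.5 px [294.58333397 176.33333366]
c [0.6625 0.036 ] sz [0.0605, 0.0688] yaw -88.8 px [267.3333308  180.24999778]
next
c [ 0.4674 -0.0197] sz [0.0362, 0.082] yaw -109.1 px [290.31051695 270.61194193]
c [ 0.4667 -0.0201] sz [0.1112, 0.0913] yaw -88.7 px [290.50000064 271.00000064]
tray
c [ 0.5431 -0.2853] sz [0.1131, 0.0794] yaw -15.7 px [413.50015008 238.95916295]
ringplate
c [0.4334 0.2925] sz [0.0319, 0.0315] yaw -42.8 px [146.58333564 283.33333397]
c [0.4329 0.2925] sz [0.0403, 0.0406] yaw -88.7 px [146.58333397 283.58333397]
c [0.4381 0.2918] sz [0.0953, 0.0841] yaw -1.6 px [147.02432275 281.2521466 ]
65.99426000109983 317.3858274795715 232.4974046542185 campos [ 0.20669673 -0.48893366  0.38435155] look [-0.26557808 -0.0700343  -0.96154224] right [ 0.25942388 -0.96576267 -0.00131121]
```

Request:
{"api": "step_arm", "payload": {"commands": [[1,12.65,13,-1,0,0,0.508],[1,12.65,13,-1,0,0,0.508],[1,12.65,13,-1,0,0,0.508],[1,12.65,13,-1,0,0,0.508],[1,12.65,13,-1,0,0,0.508]]}}

```text
time: 0.52
tool_pos: [0.2646, -0.3731, 0.2162]
tool_rot: [-3.14, -0.002, 0.779]
contact_force: [0.0, -0.7, -0.1]
opening: 0.0918
grip_force: 0.0
```

Request:
{"api": "step_arm", "payload": {"commands": [[1,12.65,13,-1,0,0,0.508],[1,12.65,13,-1,0,0,0.508],[1,12.65,13,-1,0,0,0.508],[1,12.65,13,-1,0,0,0.508],[1,12.65,13,-1,0,0,0.508]]}}

```text
time: 0.93
tool_pos: [0.3911, -0.2433, 0.2063]
tool_rot: [-3.141, -0.002, 1.287]
contact_force: [-0.6, 0.4, -0.2]
opening: 0.0921
grip_force: 0.0
```

Request:
{"api": "step_arm", "payload": {"commands": [[1,12.65,13,-1,0,0,0.508],[1,12.65,13,-1,0,0,0.508],[1,12.65,13,-1,0,0,0.508],[1,12.65,13,-1,0,0,0.508],[1,12.65,13,-1,0,0,0.508]]}}

```text
time: 1.35
tool_pos: [0.5178, -0.1132, 0.196]
tool_rot: [3.141, -0.001, 1.795]
contact_force: [-0.5, 0.5, 0.4]
opening: 0.0917
grip_force: 0.0
```

Request:
{"api": "step_arm", "payload": {"commands": [[1,12.65,13,-5,0,0,0.508],[1,12.65,13,-5,0,0,0.508],[1,12.65,13,-5,0,0,0.508],[1,12.65,13,-5,0,0,0.508],[1,12.65,13,-5,0,0,0.508]]}}

```text
time: 1.77
tool_pos: [0.6433, 0.0165, 0.1444]
tool_rot: [-3.141, -0.002, 2.303]
contact_force: [-0.3, 0.1, -0.9]
opening: 0.0917
grip_force: 0.0
```

```bash
cat >> h.py <<'E'
import cv2
def slide(im,m,guess,S=2,thr=None,z=.022):
    """rect of bright slide on black rest; guess = world xy"""
    g=cv2.cvtColor(im,cv2.COLOR_RGB2HSV)[:,:,2];u,v=w2p(m,[*guess,z])
    k=cv2.inRange(g,thr or 75,255);n,l,st,ce=cv2.connectedComponentsWithStats(k)
    i=l[int(v),int(u)]
    c=cv2.findContours((l==i).astype(np.uint8),0,2)[0][0]
    px=cv2.boxPoints(cv2.minAreaRect(c));h=cv2.convexHull(c)[:,0]
    wc=np.array([p2w(m,*p,z) for p in h]).astype(np.float32)*1000
    r=cv2.minAreaRect(wc);b=cv2.boxPoints(r);e=[b[1]-b[0],b[2]-b[1]];L=max(e,key=np.linalg.norm)
    print('slide c',np.round(b.mean(0),1),'sz',[round(float(np.linalg.norm(x)),1) for x in e],'yaw',round(float(np.degrees(np.arctan2(L[1],L[0])))%180,1),'px',px.astype(int).tolist())
E
python3 - <<'E'
from h import *
m=camera_model('wrist');im=read_camera('wrist');cv2.imwrite('pics/w1.png',im[:,:,::-1])
for t in(75,100,130):slide(im,m,(.6416,.0126),thr=t)
E
```

```text
slide c [639.5  11.2] sz [76.5, 30.9] yaw 131.7 px [[291, 178], [331, 178], [331, 272], [291, 272]]
slide c [639.5  11.2] sz [76.8, 30.1] yaw 131.1 px [[291, 271], [291, 177], [330, 177], [330, 271]]
slide c [639.4  11.2] sz [76.4, 30.0] yaw 131.2 px [[290, 271], [292, 177], [331, 178], [328, 272]]
```

View pics/w1.png

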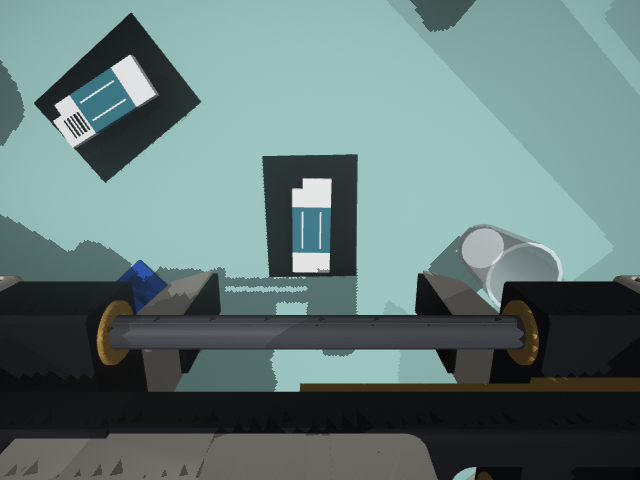

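The wrist view shows the used slide at (311,225) with its notch top-left, measuring 76.4x30 mm at yaw 131.2°. Its centre is (0.6395, 0.0112). The code-bearing slide is at (105,95) and the beaker at (515,265) is clear of the gripper.

Request:
{"api": "step_arm", "payload": {"commands": [[1,-0.2,-0.2,-4,0,0,-0.01],[0.7,-0.2,-0.2,-8,0,0,-0.01],[0.7,-0.2,-0.2,-10,0,0,-0.01],[0.7,-0.2,-0.2,-10,0,0,-0.01],[0.7,-0.2,-0.2,-10,0,0,-0.01]]}}

```text
time: 2.23
tool_pos: [0.6392, 0.0107, 0.0459]
tool_rot: [-3.14, -0.002, 2.283]
contact_force: [-0.2, 0.9, 1.8]
opening: 0.07
grip_force: 0.0
```

Request:
{"api": "step_arm", "payload": {"commands": [[0.7,0,0,-2,0,0,0.007],[0.7,0,0,-3.5,0,0,0.007],[0.7,0,0,-3.9,0,0,0.007],[0.7,0,0,-3.9,0,0,0.007],[0.2,0,0,-3.9,0,0,0.007]], "grip_force": 15}}

```text
time: 2.65
tool_pos: [0.6411, 0.0106, 0.0097]
tool_rot: [3.14, 0.002, 2.291]
contact_force: [-0.5, 0.3, 0.0]
opening: 0.0609
grip_force: 0.0
```

Request:
{"api": "step_arm", "payload": {"commands": [[0.2,0,0,0,0,0,0],[0.2,0,0,0,0,0,0],[0.2,0,0,0,0,0,0],[0.2,0,0,0,0,0,0],[0.2,0,0,0,0,0,0]]}}

```text
time: 3.07
tool_pos: [0.6401, 0.0109, 0.0081]
tool_rot: [3.141, 0.0, 2.291]
contact_force: [-0.7, 0.1, 2.7]
opening: 0.0297
grip_force: 15.0
```

Request:
{"api": "step_arm", "payload": {"commands": [[0.2,0,0,1,0,0,0],[0.2,0,0,4,0,0,0],[0.2,0,0,8,0,0,0],[0.2,0,0,12,0,0,0],[0.2,0,0,15,0,0,0]]}}

```text
time: 3.48
tool_pos: [0.6405, 0.0109, 0.162]
tool_rot: [3.139, 0.003, 2.291]
contact_force: [0.9, -0.6, 0.1]
opening: 0.0298
grip_force: 15.0
```

Request:
{"api": "step_arm", "payload": {"commands": [[0.2,-0.7,-1.1,0,0,0,-0.1],[0.2,-1.4,-2.2,0,0,0,-0.2],[0.2,-2.1,-3.3,0,0,0,-0.3],[0.2,-2.8,-4.4,0,0,0,-0.4],[0.2,-3.5,-5.5,0,0,0,-0.513]]}}

```text
time: 3.9
tool_pos: [0.6044, -0.0445, 0.1586]
tool_rot: [3.141, 0.0, 1.773]
contact_force: [-0.6, -0.4, -0.5]
opening: 0.0298
grip_force: 15.0
```

Request:
{"api": "step_arm", "payload": {"commands": [[0.2,-0.7,-1.1,0,0,0,-0.1],[0.2,-1.4,-2.2,0,0,0,-0.2],[0.2,-2.1,-3.3,0,0,0,-0.3],[0.2,-2.8,-4.4,0,0,0,-0.4],[0.2,-3.5,-5.5,0,0,0,-0.513]]}}

```text
time: 4.32
tool_pos: [0.5695, -0.0996, 0.1585]
tool_rot: [3.141, 0.0, 1.26]
contact_force: [0.1, -0.7, -0.0]
opening: 0.0296
grip_force: 15.0
```

Request:
{"api": "step_arm", "payload": {"commands": [[0.2,-0.7,-1.1,0,0,0,-0.1],[0.2,-1.4,-2.2,0,0,0,-0.2],[0.2,-2.1,-3.3,0,0,0,-0.3],[0.2,-2.8,-4.4,0,0,0,-0.4],[0.2,-3.5,-5.5,0,0,0,-0.513]]}}

```text
time: 4.73
tool_pos: [0.5345, -0.1546, 0.1585]
tool_rot: [3.141, -0.0, 0.747]
contact_force: [-0.0, -0.3, -0.6]
opening: 0.0295
grip_force: 15.0
```

Request:
{"api": "step_arm", "payload": {"commands": [[0.2,-0.7,-1.1,0,0,0,-0.1],[0.2,-1.4,-2.2,0,0,0,-0.2],[0.2,-2.1,-3.3,0,0,0,-0.3],[0.2,-2.8,-4.4,0,0,0,-0.4],[0.2,-3.5,-5.5,0,0,0,-0.513]]}}

```text
time: 5.15
tool_pos: [0.4995, -0.2096, 0.1585]
tool_rot: [3.141, -0.0, 0.234]
contact_force: [0.2, -0.8, -0.8]
opening: 0.0296
grip_force: 15.0
```

Request:
{"api": "step_arm", "payload": {"commands": [[0.2,-0.7,-1.1,0,0,0,-0.1],[0.2,-1.4,-2.2,0,0,0,-0.2],[0.2,-2.1,-3.3,0,0,0,-0.3],[0.2,-2.8,-4.4,0,0,0,-0.4],[0.2,-3.5,-5.5,0,0,0,-0.513]]}}

```text
time: 5.57
tool_pos: [0.4645, -0.2646, 0.1585]
tool_rot: [3.141, -0.0, -0.279]
contact_force: [0.4, -0.3, -0.8]
opening: 0.0297
grip_force: 15.0
```

Run:
```python
from h import *
import time
for _ in range(3): read_camera('top')
s=observe();print(s['time'],s['tool_pos'],s['tool_rot'],s['opening'],s['grip_force'])
m=camera_model('wrist');im=read_camera('wrist');cv2.imwrite('pics/w2.png',im[:,:,::-1])
print(w2p(m,[.543,-.285,.016]))
```

```text
5.7167 [ 0.46462926 -0.26457984  0.15831687] [ 3.14142392e+00 -4.43202469e-04 -2.73482115e-01] 0.02991423216436413 15.000543594360352
[313.73984747 117.21089811]
```

View pics/w2.png

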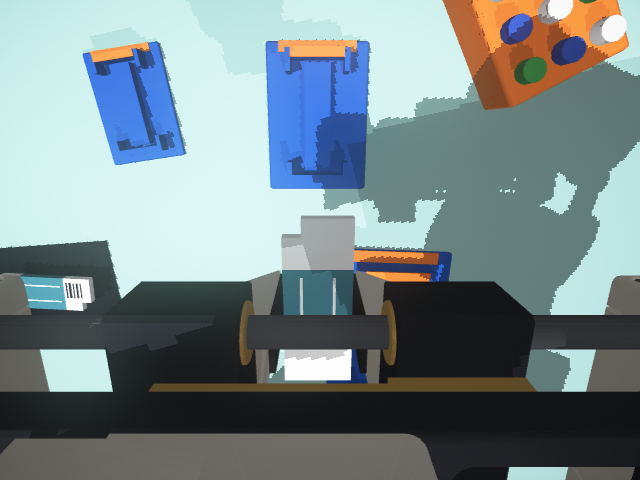

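The wrist view shows the middle tray at (318,115) with its orange end up. The slide is held square, its front edge at v=217 and sides at u=282 to 354, notch front-left.

Run:
```python
from h import *
m=camera_model('wrist');im=cv2.imread('pics/w2.png');s=observe();t=np.array(s['tool_pos'])
k=cv2.inRange(cv2.cvtColor(im,cv2.COLOR_BGR2HSV),(5,90,30),(135,255,255))
hsv=cv2.cvtColor(im,cv2.COLOR_BGR2HSV);k=cv2.inRange(hsv,(104,120,40),(130,255,255))|cv2.inRange(hsv,(5,120,80),(22,255,255))
n,l,st,ce=cv2.connectedComponentsWithStats(k)
i=l[130,318];c=cv2.findContours((l==i).astype(np.uint8),0,2)[0][0];h=cv2.convexHull(c)[:,0]
w=np.array([p2w(m,*p,.005) for p in h]).astype(np.float32)*1000
r=cv2.minAreaRect(w);print(st[i],r)
for q in[(268,42),(369,42),(364,188),(271,188)]:print(p2w(m,*q,.005))
y=np.radians(-15.7);
print('cheeks/floor marks',p2w(m,318,60,.016),p2w(m,318,174,.016))
z=t[2]+.011+.003;yw=s['tool_rot'][2];R=np.array([[np.cos(yw),np.sin(yw)],[-np.sin(yw),np.cos(yw)]])
for q in[(301,217),(354,217),(282,235),(282,270),(354,270)]:print('slide in tool xy(left)',R@(p2w(m,*q,z)-t[:2]))
```

```text
[  266    40   103   149 14632] ((542.3936767578125, -286.7425231933594), (79.31305694580078, 113.52249908447266), 74.45647430419922)
[ 0.60579331 -0.26545912]
[ 0.58511689 -0.33979807]
[ 0.47706255 -0.30980684]
[ 0.49817628 -0.23389723]
cheeks/floor marks [ 0.5817061  -0.29839627] [ 0.50017063 -0.27575801]
slide in tool xy(left) [0.03890458 0.00524703]
slide in tool xy(left) [ 0.03891849 -0.01600829]
slide in tool xy(left) [0.03137804 0.01305947]
slide in tool xy(left) [0.01613655 0.01344982]
slide in tool xy(left) [ 0.01615617 -0.01664199]
```

Request:
{"api": "step_arm", "payload": {"commands": [[0.2,3.5,-1,0,0,0,0.002],[0.2,7,-1.9,0,0,0,0.002],[0.2,7.75,-2.1,-3,0,0,0.002],[0.2,7.75,-2.1,-7,0,0,0.002],[0.2,7.75,-2.1,-10,0,0,0.002]]}}

```text
time: 6.18
tool_pos: [0.5431, -0.2838, 0.0557]
tool_rot: [-3.141, 0.001, -0.268]
contact_force: [-0.7, -0.7, -0.7]
opening: 0.0296
grip_force: 15.0
```

Request:
{"api": "step_arm", "payload": {"commands": [[0.2,0,0,-1,0,0,0],[0.2,0,0,-2,0,0,0],[0.2,0,0,-2.5,0,0,0],[0.2,0,0,-2.5,0,0,0],[0.2,0,0,-2.5,0,0,0]]}}

```text
time: 6.6
tool_pos: [0.5433, -0.2856, 0.0344]
tool_rot: [3.141, -0.003, -0.272]
contact_force: [-0.4, 0.3, 0.2]
opening: 0.0295
grip_force: 15.0
```

Request:
{"api": "step_arm", "payload": {"commands": [[0.2,-0.1,-0.1,-0.8,0,0,0],[0.2,-0.1,-0.1,-1.6,0,0,0],[0.2,-0.1,-0.1,-2.2,0,0,0],[0.2,-0.1,-0.1,-2.5,0,0,0],[0.2,-0.1,-0.1,-2.5,0,0,0]]}}

```text
time: 7.02
tool_pos: [0.5412, -0.2861, 0.0076]
tool_rot: [-3.142, 0.0, -0.272]
contact_force: [0.6, -0.3, 0.0]
opening: 0.0295
grip_force: 15.0
```

Request:
{"api": "step_arm", "payload": {"commands": [[0.2,0,0,0,0,0,0]]}}

```text
time: 7.1
tool_pos: [0.5412, -0.2861, 0.0076]
tool_rot: [-3.142, 0.0, -0.272]
contact_force: [-1.1, 0.8, 1.2]
opening: 0.0298
grip_force: 15.0
```

Request:
{"api": "step_arm", "payload": {"commands": [[0.6,0,0,0,0,0,0],[0.6,0,0,0,0,0,0],[0.6,0,0,0,0,0,0],[0.6,0,0,0,0,0,0],[0.6,0,0,0,0,0,0]]}}

```text
time: 7.52
tool_pos: [0.5414, -0.2861, 0.0077]
tool_rot: [3.142, 0.0, -0.272]
contact_force: [-0.2, -0.2, 0.1]
opening: 0.0539
grip_force: 0.0
```

Request:
{"api": "step_arm", "payload": {"commands": [[0.6,0,0,2,0,0,0],[0.6,0,0,5,0,0,0],[0.6,-2,0,9,0,0,0],[0.6,-5,1,13,0,0,0],[0.6,-7,2,16,0,0,0]]}}

```text
time: 7.93
tool_pos: [0.4749, -0.2682, 0.1625]
tool_rot: [3.141, -0.0, -0.272]
contact_force: [0.3, 0.6, -0.2]
opening: 0.0554
grip_force: 0.0
```

Run:
```python
from h import *
for _ in range(3): im=read_camera('top')
s=observe();print(s['time'],s['tool_pos'],s['tool_rot'],s['opening'])
m=camera_model('wrist');im=read_camera('wrist')
u,v=w2p(m,[.5424,-.2867,.016]);print(u,v)
u,v=int(u),int(v);y0=max(0,v-90);c=im[y0:v+90,u-110:u+110]
cv2.imwrite('pics/w3.png',cv2.resize(c,None,fx=3,fy=3)[:,:,::-1]);print(u-110,y0)
# slide rect: low blue saturation bright/teal inside pocket
hsv=cv2.cvtColor(im,cv2.COLOR_RGB2HSV)
k=(cv2.inRange(hsv,(0,0,90),(180,60,255))|cv2.inRange(hsv,(85,60,40),(103,220,255)))
mask=np.zeros_like(k);poly=[w2p(m,[.5424+a*.9637+b*.2672,-.2867-a*.2672+b*.9637,.016]) for a,b in[(-.045,-.02),(.045,-.02),(.045,.02),(-.045,.02)]]
cv2.fillPoly(mask,[np.int32(poly)],255);k&=mask
p=np.argwhere(cv2.morphologyEx(k,cv2.MORPH_OPEN,np.ones((3,3))))[:,::-1]
w=np.array([p2w(m,*q,.022) for q in cv2.convexHull(p.astype(np.int32))[:,0]]).astype(np.float32)*1000
print(cv2.minAreaRect(w))
```

```text
8.0833 [ 0.47600926 -0.26858539  0.16463851] [ 3.13924797 -0.00559248 -0.27263589] 0.05541379566421082
314.7907390184572 134.20207240478152
204 44
((541.4378662109375, -287.5186767578125), (29.607980728149414, 75.39970397949219), 74.42986297607422)
```

View pics/w3.png

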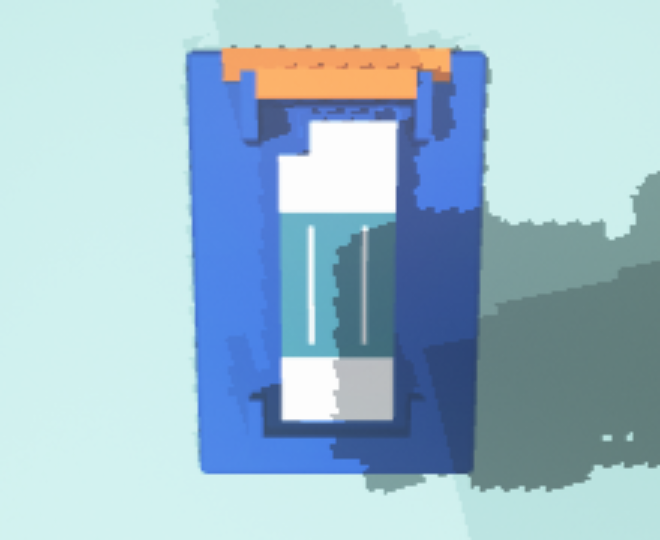

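The used slide sits in the pocket, within about 1 mm of centre, with the notched end at the orange wall. On to the other slide.

Request:
{"api": "step_arm", "payload": {"commands": [[0.7,0,1.6,0,0,0,0.1],[0.7,0,3.2,0,0,0,0.2],[0.7,0,4.9,0,0,0,0.3],[0.7,0,6.6,0,0,0,0.4],[0.7,0,8.2,0,0,0,0.503]]}}

```text
time: 8.55
tool_pos: [0.4756, -0.185, 0.1594]
tool_rot: [-3.139, 0.002, 0.236]
contact_force: [0.2, 0.5, 0.4]
opening: 0.0641
grip_force: 0.0
```

Request:
{"api": "step_arm", "payload": {"commands": [[0.7,0,1.6,0,0,0,0.1],[0.7,0,3.2,0,0,0,0.2],[0.7,0,4.9,0,0,0,0.3],[0.7,0,6.6,0,0,0,0.4],[0.7,0,8.2,0,0,0,0.503]]}}

```text
time: 8.97
tool_pos: [0.4756, -0.103, 0.1596]
tool_rot: [-3.139, 0.001, 0.739]
contact_force: [0.7, -0.1, 0.6]
opening: 0.0647
grip_force: 0.0
```

Request:
{"api": "step_arm", "payload": {"commands": [[0.7,-0.2,1.6,0,0,0,0.1],[0.7,-0.5,3.2,0,0,0,0.2],[0.7,-0.7,4.9,-1,0,0,0.3],[0.7,-1,6.6,-2,0,0,0.4],[0.7,-1,8.2,-2,0,0,0.503]]}}

```text
time: 9.38
tool_pos: [0.464, -0.0208, 0.1381]
tool_rot: [-3.135, 0.001, 1.242]
contact_force: [0.1, -0.0, 0.7]
opening: 0.0644
grip_force: 0.0
```

Run:
```python
from h import *
for _ in range(4): im=read_camera('top')
s=observe();print(s['time'],s['tool_pos'],s['tool_rot'],s['opening'])
m=camera_model('wrist');im=read_camera('wrist');cv2.imwrite('pics/w4.png',im[:,:,::-1])
for t in(75,100,130):slide(im,m,(.466,-.021),thr=t)
```

```text
9.5833 [ 0.46594893 -0.02203791  0.14039163] [-3.14024002e+00  4.10613100e-04  1.23550321e+00] 0.06435239873040483
slide c [465.5 -20.9] sz [30.9, 77.4] yaw 71.5 px [[296, 173], [337, 173], [337, 270], [296, 270]]
slide c [465.3 -20.7] sz [30.3, 76.0] yaw 71.3 px [[296, 174], [336, 174], [336, 269], [296, 269]]
slide c [465.3 -20.7] sz [29.9, 76.1] yaw 71.6 px [[297, 174], [336, 174], [336, 269], [297, 269]]
```

View pics/w4.png

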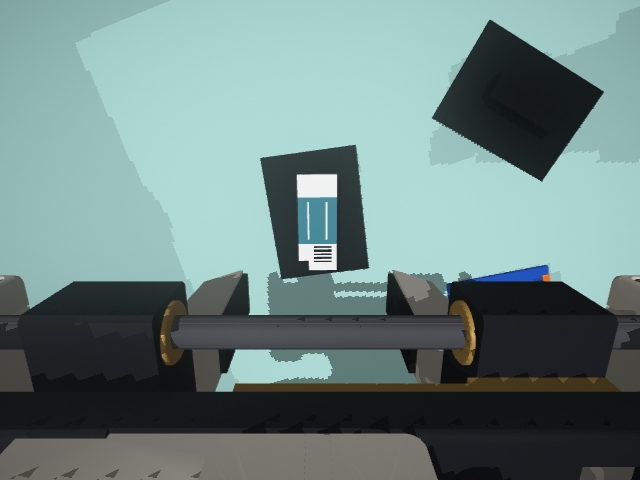

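The label-up slide is at (316,222) with code bars and notch at the bottom, measuring 76x30 mm. Descending to grasp it.

Request:
{"api": "step_arm", "payload": {"commands": [[0.7,-0.05,0.1,-3.5,0,0,0.01],[0.7,-0.05,0.1,-7,0,0,0.01],[0.7,-0.05,0.1,-10,0,0,0.01],[0.7,-0.05,0.1,-10.5,0,0,0.01],[0.7,-0.05,0.1,-10.5,0,0,0.01]]}}

```text
time: 10.05
tool_pos: [0.4642, -0.0216, 0.0349]
tool_rot: [-3.137, 0.001, 1.245]
contact_force: [-0.0, -0.4, 0.2]
opening: 0.0642
grip_force: 0.0
```

Request:
{"api": "step_arm", "payload": {"commands": [[0.7,0,0,-1.5,0,0,0],[0.7,0,0,-2.4,0,0,0],[0.7,0,0,-2.7,0,0,0],[0.7,0,0,-2.7,0,0,0],[0.7,0,0,-2.7,0,0,0]]}}

```text
time: 10.47
tool_pos: [0.4658, -0.0213, 0.0102]
tool_rot: [3.14, -0.0, 1.247]
contact_force: [1.4, -0.2, 0.2]
opening: 0.0644
grip_force: 0.0
```

Request:
{"api": "step_arm", "payload": {"commands": [[0.2,0,0,-0.3,0,0,0],[0.2,0,0,-0.3,0,0,0],[0.2,0,0,-0.3,0,0,0],[0.2,0,0,-0.3,0,0,0],[0.2,0,0,-0.3,0,0,0]], "grip_force": 20}}

```text
time: 10.88
tool_pos: [0.4653, -0.0211, 0.0065]
tool_rot: [3.141, -0.0, 1.247]
contact_force: [0.4, 0.5, 0.6]
opening: 0.0357
grip_force: 0.0
```

Request:
{"api": "step_arm", "payload": {"commands": [[0.2,0,0,0,0,0,0],[0.2,0,0,0.5,0,0,0],[0.2,0,0,3,0,0,0],[0.2,0,0,6,0,0,0],[0.2,0,0,9.5,0,0,0]]}}

```text
time: 11.3
tool_pos: [0.464, -0.0208, 0.1017]
tool_rot: [-3.138, 0.0, 1.247]
contact_force: [1.0, 0.2, -0.3]
opening: 0.0294
grip_force: 20.0
```

Request:
{"api": "step_arm", "payload": {"commands": [[0.2,-0.3,1.5,0,0,0,0.09],[0.2,-0.6,3,0,0,0,0.18],[0.2,-0.9,4.6,0,0,0,0.27],[0.2,-1.2,6.2,0,0,0,0.36],[0.2,-1.46,7.8,0,0,0,0.465]]}}

```text
time: 11.72
tool_pos: [0.4503, 0.0576, 0.1018]
tool_rot: [3.141, 0.0, 1.716]
contact_force: [0.0, 1.1, 0.1]
opening: 0.0292
grip_force: 20.0
```

Request:
{"api": "step_arm", "payload": {"commands": [[0.2,-0.3,1.5,0,0,0,0.09],[0.2,-0.6,3,0,0,0,0.18],[0.2,-0.9,4.6,0,0,0,0.27],[0.2,-1.2,6.2,0,0,0,0.36],[0.2,-1.46,7.8,0,0,0,0.465]]}}

```text
time: 12.13
tool_pos: [0.4357, 0.1356, 0.1017]
tool_rot: [3.141, 0.0, 2.181]
contact_force: [-0.5, 0.2, 0.0]
opening: 0.0295
grip_force: 20.0
```

Request:
{"api": "step_arm", "payload": {"commands": [[0.2,-0.3,1.5,0,0,0,0.09],[0.2,-0.6,3,0,0,0,0.18],[0.2,-0.9,4.6,0,0,0,0.27],[0.2,-1.2,6.2,0,0,0,0.36],[0.2,-1.46,7.8,0,0,0,0.465]]}}

```text
time: 12.55
tool_pos: [0.4211, 0.2136, 0.1017]
tool_rot: [3.142, -0.0, 2.646]
contact_force: [-0.4, -0.8, -1.3]
opening: 0.0295
grip_force: 20.0
```

Request:
{"api": "step_arm", "payload": {"commands": [[0.2,-0.3,1.5,0,0,0,0.09],[0.2,-0.6,3,0,0,0,0.18],[0.2,-0.9,4.6,0,0,0,0.27],[0.2,-1.2,6.2,0,0,0,0.36],[0.2,-1.46,7.8,0,0,0,0.465]]}}

```text
time: 12.97
tool_pos: [0.4065, 0.2916, 0.1017]
tool_rot: [3.142, -0.0, 3.111]
contact_force: [1.2, -0.1, -0.1]
opening: 0.0295
grip_force: 20.0
```

Run:
```python
from h import *
for _ in range(6): im=read_camera('scene')
s=observe();print(s['time'],s['tool_pos'],s['tool_rot'],s['opening'],s['grip_force'],s['qvel'].round(3))
sc=cv2.resize(im[150:330,400:600],None,fx=2,fy=2);w=read_camera('wrist');w=cv2.resize(w,(480,360))
cv2.imwrite('pics/f.png',cv2.resize(np.hstack([sc[:360],w]),None,fx=.9,fy=.9)[:,:,::-1])
ms=camera_model('scene');print('ring in scene',w2p(ms,[.4329,.2925,.004]))
t=s['tool_pos'];print('label expected',w2p(ms,[t[0]+.025,t[1],t[2]+.012]))
```

```text
13.2667 [0.40683827 0.29019076 0.10138732] [-3.14127706e+00 -2.70433439e-04  3.10451183e+00] 0.02991176774538355 19.999370276927948 [-0.005  0.     0.001  0.002 -0.001 -0.007]
ring in scene [487.07858104 228.92079875]
label expected [498.9865007  194.37712991]
```

View pics/f.png

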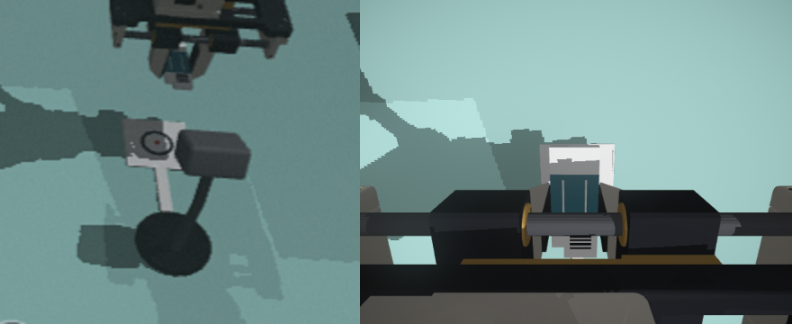

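Run:
```python
from h import *
w=read_camera('wrist');cv2.imwrite('pics/g.png',cv2.resize(w[190:400,230:430],None,fx=2.8,fy=2.8,interpolation=cv2.INTER_CUBIC)[:,:,::-1])
```

```text
(no output)
```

View pics/g.png

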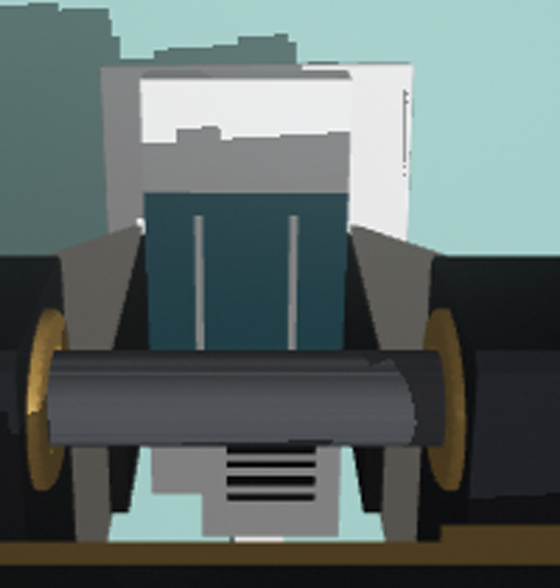

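Run:
```python
from h import *
from scipy.optimize import least_squares
m=camera_model('wrist');s=observe();t=np.array(s['tool_pos']);yw=s['tool_rot'][2]
d=np.array([np.cos(yw),np.sin(yw),0]);
def f(p):  # along offset, top height, tilt
    out=[]
    for a,v in((.038,218),(-.038,381)):
        P=t+d*(p[0]+a*np.cos(p[2]))+np.array([0,0,.015+p[1]+a*np.sin(p[2])]);out.append(w2p(m,P)[1]-v)
    return out
for h in(-.003,0,.003):
    r=least_squares(lambda q:f([q[0],h,q[1]]),[0,0]);print(h,r.x[0],np.degrees(r.x[1]))
```

```text
-0.003 0.0006794995461127067 -2.970631125141833
0 0.0017661503174910675 -0.45927667389682403
0.003 0.0028885306985266318 1.8488660458485877
```

The slide is level within about 3° and centred in the grip, and the arm is still. Handing in.

```bash
python3 -c "
from cell import *
print(hand_in())"
```

```text
the job is handed in; nothing more can be done
None
```

I handed the job in; no verdict came back. By the last camera checks the used slide lies label down in the middle tray with its notch at the orange end, and the other slide is held level and label up about 11 cm over the reader's ring, pointing to the stand.

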